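# Set the filter changer to its third click and confirm

## Robot

A 7-joint arm with a two-finger parallel gripper is mounted at the origin on a cart in front of the work surface, level with it; the furniture and walls round the work are solid. World frame = base frame: x ahead of the robot, y to its left, z up, the work surface at z = 0. Lengths are in m, angles in rad, forces in N, time in s.
With the tool pointing down it reaches from about 0.425 to 0.95 m from the base axis. Payload 4.7 kg.
Tool frame: the origin (TCP) lies on the centre line of the jaws, within the pads' length; the fingertips stand robot.nose_length ahead of it and the grasp point (between the pads) lies 8 mm behind it (robot.nose_length is the distance from the TCP to the fingertips, in m); z points along the fingers, y is the line along which they close (so a half turn about z gives the same grasp; the last joint's range is limited). The gripper opens to 85 mm and grips with 20 to 120 N. Pads are 22 mm wide; open, the fingers measure 114 mm over their backs; the gripper's body (76 mm by 85 mm) begins 54 mm behind the grasp point. The pads swing forward as they close: fully open they stand 13 mm farther back than shut.
Start: joints at [1.176, 0.469, -0.049, 1.532, 0.024, 1.141, -0.082], TCP at [0.241, -0.63, 0.242] pointing down, gripper open.
Joint ranges: [-2.59, 2.59], [-0.33, 1.99], [-1.39, 1.29], [0.1, 2.45], [-1.04, 4.18], [0.21, 1.99], [-2.66, 2.66]. Speed limits (rad/s): [2.57, 2.57, 3.14, 3.14, 3.14, 3.14, 3.14].

## Interface

Orientations are given as [roll, pitch, yaw] about the fixed x, y, z axes, in that order (R = Rz(yaw) Ry(pitch) Rx(roll)).
In Python, from plant import robot gives the robot as it stands. Calls block until the motion is done:
- robot.goto(position, orientation): joint-space move of the TCP to a pose.
- robot.move_straight(position, vel=0.15, attitude=None, contact_N=None): straight line of the TCP; attitude=None keeps the orientation; vel is the mean speed in m/s. With contact_N (N) it stops when the force on the tool has changed by that much, and returns True; else False.
- robot.move_joints(angles): joint-space move.
- robot.grip(opening, strength=None): opening from 0.0 (shut) to 1.0 (fully open); strength is the grip in N (None keeps the last); returns when the fingers have stopped.
- robot.sleep(seconds).
- robot.inverse_kinematics(position, orientation): joint angles nearest the present ones, or None.
- robot.sense(): the state.
- robot.grab_frame(name): name is "scene" or "side" or "wrist"; returns a dict with "image" (480x640x3 uint8, red, green, blue), "range_z" (480x640 float32, m along the optical axis (not along the pixel's ray), 0 where there is no reading), "fx", "fy", "cx", "cy" (pixels), "dist_coeffs" ([k1, k2, p1, p2, k3] as OpenCV has them; the pictures are not rectified), "R" (3x3) and "t" (3): a world point X has camera coordinates R X + t. Camera axes: x right, y down, z forward; pixel columns grow to the right and rows downward; lengths in m; the calibration is good to about 2 mm. A picture is of the moment at which its call begins.
A pose or a line that the arm cannot do raises robot.IKError and nothing moves.
- robot.close_job(): hands the job in; it is judged then, once.
The state is a dict: "t": time; "joint_pos": joint angles; "joint_velocities": joint speeds; "effort": joint torques, N m; "tcp_pos": TCP position; "tcp_rot": TCP orientation; "wrist_force": force on the tool from outside, world axes, zero at the start; "torque": the same for the moment, N m; "opening": opening from 0.0 (shut) to 1.0 (fully open); "gripper_force": force on a finger pad.
Only numpy, scipy, OpenCV 4.12 (cv2) and the standard library are available. Lean on these libraries where they do the work, as an engineer would, in place of code of your own. Each camera call takes 0.05 s, during which the arm holds its last target. There are 200 camera calls.

## Task

The filter changer's lever is parked at the blue-marked end of its slot. With a fingertip, push the lever along the slot and count the clicks, stop when it has dropped into the third click (do not run past it), then press the green button to confirm and take the hand away. Only push and press: do not pinch the lever, and leave the small things standing around it where they are.

Things in the scene. Friction and masses are not known exactly. Their poses are not given: they have to be found in the camera images.
- changer: filter changer: flat white box with grey top, fixed, 110 (its x) x 200 (its y) x 40 mm high; origin at the centre of its underside, z up. A black slot runs along its y at x = +22 mm in the top face. Beside it, at x = +41 to +48 mm, a blue bar marks the parking stretch (-y end) and five white ticks the five clicks. A lens barrel sticks 19 mm out of the +x face at y = +45 mm.
- lever (a joint): position along the slot, m, growing along the changer's +y, 0 to 0.104 (end stops; 0 is the parked end). Starts at 0 to 0.018, slides freely to 0.022 (0.4 N friction); then sprung click notches at 0.038 (first), 0.054, 0.070 (third), 0.086, 0.102, crests halfway between (the first at 0.030, the one past the third at 0.078). It centres itself in a notch within 1 mm.
- lever_pointer (a point): centre of the top of the lever's tab: black, with an orange pad on each face that looks along the slot (24 x 24 x 3 mm; lever_c2 the pushed one, towards the changer's -y, lever_c3 the opposite), lever_c4 and lever_c5 its flanks. Over all 30 mm (changer's x) x 14 mm (y), from 6 to 30 mm above the changer's top face; a white line across its top marks its middle, level with the ticks.
- lever_push_face (a point): centre of the outer surface of the orange pad that is pushed, 18 mm above the changer's top face, 7 mm to -y of the tab's middle. To leave a notch takes a push of about 4 to 6 N, which eases off towards the crest; just past the crest the lever snaps forward by itself, up to 8 mm, into the next notch, the push drops to nothing. Push slowly (30 mm/s).
- key (a joint): travel of the green push button, m: 0 up, 0.006 fully down; it springs back up; 5 N holds it fully down; pressed by more than 0.004 it counts
- key_top (a point): centre of the top of the green button, 24 mm across, 18 mm above the changer top face, in a black ring 40 mm across and 12 mm high on the changer's top face near its +y end, on the robot's side of the slot (changer frame x = -28, y = +65 mm)
- jar_blue: specimen jar with blue lid, 54 mm across, 72 mm high, loose; origin at the centre of its underside
- petri_dish: petri dish with lid, 61 mm across, 15 mm high, loose; origin at the centre of its underside
- slip_box: small white box with green lid, 31 x 31 x 19 mm, loose; origin at the centre of its underside
- rubber_eraser: blue and white eraser, 21 x 44 x 12 mm, loose; origin at the centre of its underside
Mind the look-alikes: they are no part of the job. Of the things that look like the changer, the larger one is meant.

How it is judged:
By the outcome, as a careful person would: the job done as asked, in the order asked, and still so for the second after the job is handed in, with the robot touching nothing.
It also fails if it takes over 72 s, if anything falls off the work surface, if the arm or the gripper's body presses on something with over 40 N, if the wrist force passes 120 N, or if a joint passes its speed limit or range.

## Working session

There is one attempt and no reset: what is moved stays moved. The work goes in short steps, each a Python script; the robot and the scene stay as the last script left them, time stands still between calls to the robot, and variables do not carry over. Pictures are saved under pics/ and viewed, at most 10 in all, crops included, and the job is handed in when it is done.

```bash
mkdir -p pics; ls
python3 - <<'E'
from plant import robot
import cv2,pickle,numpy as np
fs={}
for n in("scene","side"):
    f=robot.grab_frame(n);fs[n]=f;cv2.imwrite(f"pics/{n}0.png",f["image"][:,:,::-1])
    print(n,f["fx"],f["cx"],f["cy"],f["dist_coeffs"],-f["R"].T@f["t"])
pickle.dump(fs,open("f0.pkl","wb"))
s=robot.sense();print(s["t"],s["tcp_rot"],s["wrist_force"],robot.nose_length)
E
```

```text
pics
scene 554.1255041099795 315.74734995059066 240.8052266997272 [0.0578113 0.        0.        0.        0.       ] [0.15373206 0.59595497 0.46516244]
side 568.6060939346524 318.66044795698207 237.37170447375001 [-0.07464441  0.          0.          0.          0.        ] [ 0.40401128 -0.76308947  0.41205748]
0.1 [-3.13985166e+00  8.54982205e-05  3.65764013e-01] [ 0.68753319  0.53940772 -0.78320155] 0.011
```

View pics/scene0.png

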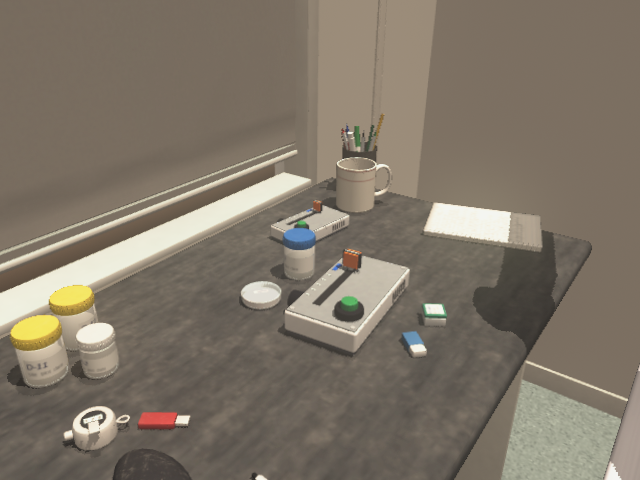

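View pics/side0.png

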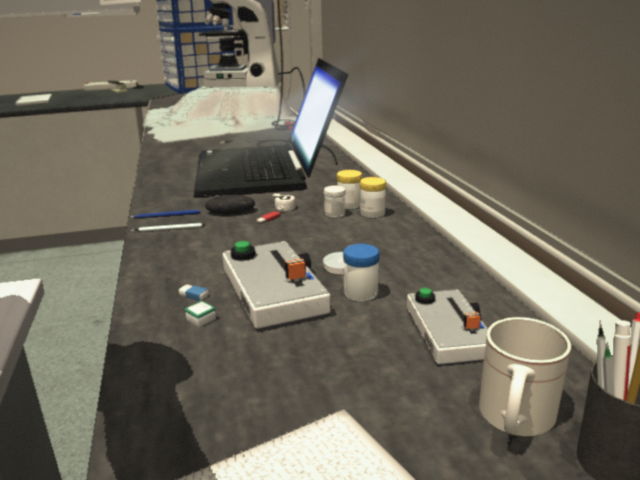

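Candidates for the changer are the larger box, scene (350,295) / side (275,280), and the small look-alike, scene (310,225) / side (447,325). The larger one is meant. Its lever (orange) is at scene (352,260) and its green button at (349,303). The jar (300,255) and dish (261,295) stand beside the slot, with the eraser (415,343) and slip box (433,314) on the near side.

```bash
cat > h.py <<'E'
import numpy as np,cv2
def K(f): return np.array([[f["fx"],0,f["cx"]],[0,f["fy"],f["cy"]],[0,0,1.]])
def norm(f,px): return cv2.undistortPoints(np.float64(px).reshape(-1,1,2),K(f),np.float64(f["dist_coeffs"])).reshape(-1,2)
def plane(f,px,z):
    d=np.c_[norm(f,px),np.ones(len(norm(f,px)))]@f["R"]; c=-f["R"].T@f["t"]
    return c+d*((z-c[2])/d[:,2])[:,None]
def cloud(f):
    v,u=np.mgrid[0:480,0:640]; n=norm(f,np.c_[u.ravel(),v.ravel()]); z=f["range_z"].ravel()
    return ((np.c_[n*z[:,None],z]-f["t"])@f["R"]).reshape(480,640,3)
def proj(f,P): return cv2.projectPoints(np.float64(P).reshape(-1,1,3),cv2.Rodrigues(f["R"])[0],np.float64(f["t"]),K(f),np.float64(f["dist_coeffs"]))[0].reshape(-1,2)
def blobs(f,lo,hi,amin=20):
    m=cv2.inRange(cv2.cvtColor(f["image"],cv2.COLOR_RGB2HSV),lo,hi)
    n,l,s,c=cv2.connectedComponentsWithStats(m); return [(c[i],s[i,4],l==i) for i in range(1,n) if s[i,4]>=amin]
GREEN=((45,120,30),(85,255,255)); ORANGE=((3,140,60),(16,255,255))
E
python3 - <<'E'
import pickle,numpy as np,cv2
from h import *
fs=pickle.load(open("f0.pkl","rb"))
near={"scene":((349,300),(352,260)),"side":((242,248),(296,270))}
for n,f in fs.items():
    P=cloud(f); g=min(blobs(f,*GREEN),key=lambda b:np.hypot(*(b[0]-near[n][0])))
    o=min(blobs(f,*ORANGE),key=lambda b:np.hypot(*(b[0]-near[n][1])))
    k=plane(f,[g[0]],.056)[0]
    print(n,"key",g[0],k.round(4),"lever",o[0],np.median(P[o[2]],0).round(4))
    m=(abs(P[...,2]-.04)<.004)&(np.hypot(P[...,0]-k[0],P[...,1]-k[1])<.22)
    nn,l,s,c=cv2.connectedComponentsWithStats(m.astype(np.uint8)); i=1+np.argmax(s[1:,4])
    Q=P[l==i]; (c,wh,a)=cv2.minAreaRect(Q[:,:2].astype(np.float32)*1000)
    print(" rect",c,wh,a,"z",np.median(Q[:,2]),len(Q))
    # objects: heights near
    for lo,hi in((.012,.02),(.068,.076)):
        m=(P[...,2]>lo)&(P[...,2]<hi)&(np.hypot(P[...,0]-k[0],P[...,1]-k[1])<.25)
        nn,l,s,cc=cv2.connectedComponentsWithStats(m.astype(np.uint8))
        for i in range(1,nn):
            if s[i,4]>60: print("  h",lo,P[l==i].mean(0).round(3),s[i,4])
    x0,y0=np.array(near[n][0])-(80,80)
    cr=f["image"][max(y0,0):y0+160,max(x0,0):x0+200,::-1]; cv2.imwrite(f"pics/crop_{n}.png",cv2.resize(cr,None,fx=2.4,fy=2.4))
a=cv2.resize(cv2.imread("pics/crop_scene.png"),(400,320));b=cv2.resize(cv2.imread("pics/crop_side.png"),(400,320));cv2.imwrite("pics/crop.png",np.hstack([a,b]))
E
```

```text
scene key [349.04444444 300.65555556] [0.4833 0.0525 0.056 ] lever [350.25668449 259.48128342] [ 0.5406 -0.0396  0.0607]
 rect (518.0475463867188, 0.6846771240234375) (118.91036224365234, 201.0193328857422) 5.995462894439697 z 0.04080896883581096 4708
  h 0.012 [ 0.629 -0.026  0.016] 117
  h 0.012 [0.638 0.058 0.015] 735
  h 0.012 [0.485 0.062 0.016] 565
  h 0.012 [ 0.4   -0.047  0.018] 299
  h 0.068 [ 0.638 -0.038  0.073] 443
  h 0.068 [ 0.541 -0.044  0.071] 98
side key [241.90625   246.4296875] [0.4783 0.0583 0.056 ] lever [296.03956835 269.97122302] [ 0.5409 -0.0548  0.0593]
 rect (513.3868408203125, -5.85833740234375) (109.75493621826172, 200.93081665039062) 6.494583606719971 z 0.03983761018536269 3802
  h 0.012 [0.626 0.053 0.014] 278
  h 0.012 [ 0.509 -0.084  0.016] 504
  h 0.012 [ 0.634 -0.064  0.016] 156
  h 0.012 [ 0.403 -0.058  0.018] 334
  h 0.068 [ 0.638 -0.049  0.072] 495
  h 0.068 [ 0.541 -0.05   0.07 ] 100
```

View pics/crop.png

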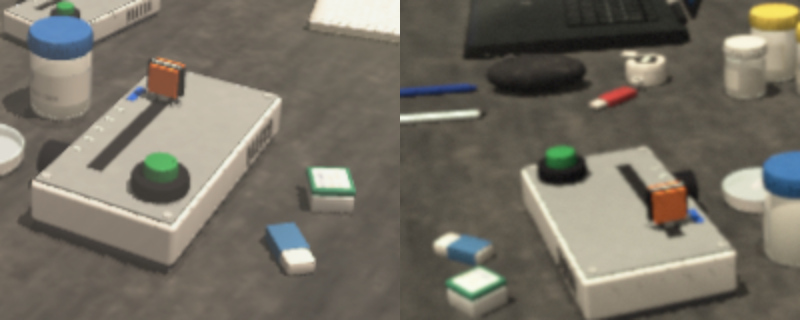

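The crop confirms the large changer. The orange lever sits at the blue bar (parked end) in world -y, and the button is at the +y end. Changer yaw is about 6.2°, centre about (0.514,-0.006), lever about (0.541,-0.050). Next I hover behind the lever with the jaws shut and check from the wrist camera.

```bash
cat >> h.py <<'E'
YAW=np.radians(6.25); C=np.array([.514,-.006])
ex=np.array([np.cos(YAW),np.sin(YAW)]); ey=np.array([-np.sin(YAW),np.cos(YAW)])
def W(x,y,z): return np.r_[C+ex*x+ey*y,z]
E
python3 - <<'E'
from plant import robot
from h import *
import cv2,pickle
best=None
p=W(.022,-.095,.19)
for k in(np.pi/2,-np.pi/2):
    q=robot.inverse_kinematics(p,[np.pi,0,YAW+k]); print(k,q)
    if q is not None:
        d=np.abs(np.array(q)-robot.sense()["joint_pos"]).max()
        if best is None or d<best[0]: best=(d,k)
k=best[1]; print(best)
robot.grip(0.0,40)
robot.goto(p,[np.pi,0,YAW+k])
f=robot.grab_frame("wrist");pickle.dump((f,k),open("f1.pkl","wb"));cv2.imwrite("pics/w1.png",f["image"][:,:,::-1])
s=robot.sense();print(s["t"],s["tcp_pos"],s["wrist_force"],s["opening"])
E
```

```text
1.5707963267948966 [ 0.58168101  0.39428023 -0.61168666  1.85288559  0.26930054  0.97753726
 -0.03702956]
-1.5707963267948966 [-0.70159298  0.53717943  1.11823297  1.92163201 -0.5625311   1.04094455
 -2.36981968]
(np.float64(0.5944392179877913), 1.5707963267948966)
3.1167 [ 0.54617103 -0.09954185  0.18992851] [-0.11137527 -0.84583197 -0.36436485] 0.0028509902425653817
```

View pics/w1.png

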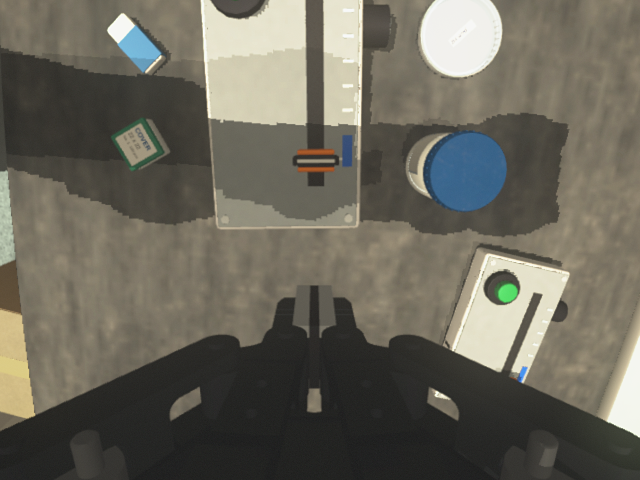

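The wrist view shows the lever's white line at (316,160), the blue bar at (347,151), the ticks at (347,113), (347,85), (348,59), (349,34), (350,10), and the box's -y corners at (217,228) and (358,227). Now measuring from this view.

Run:
```python
from h import *
import pickle
f,k=pickle.load(open("f1.pkl","rb"))
def L(P): return np.c_[(P[:,:2]-C)@ex,(P[:,:2]-C)@ey].round(4)
print("lever",L(plane(f,[(316,160)],.07)))
print("corners",L(plane(f,[(217,228),(358,227),(203,10),(362,10)],.04)))
print("ticks",L(plane(f,[(347,113),(347,85),(348,59),(349,34),(350,10)],.04)))
print("slot",L(plane(f,[(316,186),(315,20)],.04)))
```

```text
lever [[ 0.023  -0.0442]]
corners [[-0.051  -0.0954]
 [ 0.0544 -0.0949]
 [-0.0518  0.0533]
 [ 0.0537  0.0525]]
ticks [[ 0.0448 -0.0136]
 [ 0.0445  0.005 ]
 [ 0.0449  0.0217]
 [ 0.0453  0.0375]
 [ 0.0458  0.0525]]
slot [[ 0.0231 -0.0643]
 [ 0.0226  0.0462]]
```

```bash
cat >> h.py <<'E'
C=C+ex*.001+ey*.003
E
cat > push.py <<'E'
from h import *
import sys
def push(robot,y0,y1,step=.001,z=.062,x=.022):
    out=[]
    y=y0
    while y<y1-1e-6:
        y+=step; robot.move_straight(W(x,y,z),vel=.03)
        s=robot.sense(); t=s["tcp_pos"]; out.append((round(y*1e3),round(((t[:2]-C)@ey)*1e3,1),round(float(s["wrist_force"][:2]@ey),1),round(s["t"],2)))
    return out
E
python3 - <<'E'
from plant import robot
from push import *
robot.move_straight(W(.022,-.085,.19),vel=.1)
robot.move_straight(W(.022,-.085,.062),vel=.1)
print(robot.sense()["t"],robot.sense()["wrist_force"])
for r in push(robot,-.085,-.038): print(*r,end=" | ")
E
```

```text
4.8333 [-0.07033507  1.31564253  0.58165271]
-84 -83.9 1.1 5.08 | -83 -82.9 -0.3 5.33 | -82 -81.9 -0.6 5.58 | -81 -80.9 0.4 5.83 | -80 -79.9 0.0 6.08 | -79 -78.9 -0.1 6.33 | -78 -77.9 -0.9 6.58 | -77 -76.9 0.2 6.83 | -76 -75.9 -0.7 7.08 | -75 -74.9 0.5 7.33 | -74 -73.9 -0.3 7.58 | -73 -72.9 -0.0 7.83 | -72 -71.9 0.4 8.08 | -71 -70.9 0.6 8.33 | -70 -69.9 0.1 8.58 | -69 -68.9 0.0 8.83 | -68 -67.9 0.4 9.08 | -67 -66.9 -0.7 9.33 | -66 -65.9 0.0 9.58 | -65 -65.0 1.1 9.83 | -64 -63.9 0.6 10.08 | -63 -62.8 -0.5 10.33 | -62 -61.8 0.3 10.58 | -61 -60.8 -1.5 10.83 | -60 -59.8 -0.4 11.08 | -59 -58.8 0.1 11.33 | -58 -57.9 -0.3 11.58 | -57 -56.9 -0.0 11.83 | -56 -55.9 0.2 12.08 | -55 -54.9 -0.5 12.33 | -54 -53.9 0.7 12.58 | -53 -52.9 0.1 12.83 | -52 -51.9 -0.5 13.08 | -51 -50.8 0.2 13.33 | -50 -49.8 0.3 13.58 | -49 -48.8 0.2 13.83 | -48 -48.2 -1.1 14.08 | -47 -47.8 -3.7 14.33 | -46 -47.1 -4.8 14.58 | -45 -45.4 -3.9 14.83 | -44 -43.1 -1.1 15.08 | -43 -42.0 -0.0 15.33 | -42 -41.3 0.2 15.58 | -41 -40.6 0.5 15.83 | -40 -39.8 0.4 16.08 | -39 -38.9 -0.5 16.33 | -38 -37.9 -0.7 16.58 |
```

Run:
```python
from plant import robot
from push import *
for r in push(robot,-.038,-.024): print(*r,end=" | ")
f=robot.grab_frame("wrist");cv2.imwrite("pics/w2.png",f["image"][:,:,::-1])
```

```text
-37 -36.9 -0.2 16.83 | -36 -35.9 -0.9 17.08 | -35 -34.9 -0.9 17.33 | -34 -33.9 0.0 17.58 | -33 -32.9 0.1 17.83 | -32 -32.3 -0.7 18.08 | -31 -31.8 -3.1 18.33 | -30 -31.2 -6.1 18.58 | -29 -29.4 -4.3 18.83 | -28 -27.2 -1.2 19.08 | -27 -25.9 -1.1 19.33 | -26 -25.3 0.4 19.58 | -25 -24.6 0.0 19.83 | -24 -23.8 -0.9 20.08 |
```

View pics/w2.png

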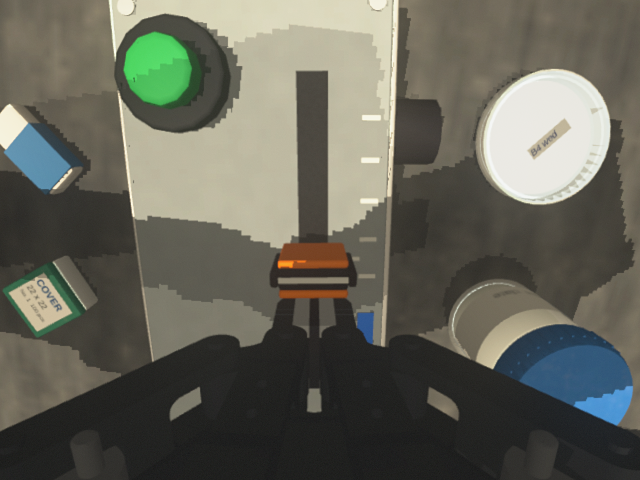

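The lever line is at (313,280), the ticks at x≈368 and y = 276, 239, 201, 160, 117, and the key top at (157,70). I check the lever against tick 2, then push the third click.

Run:
```python
from plant import robot
from push import *
f=robot.grab_frame("wrist")
L=lambda P: np.c_[(P[:,:2]-C)@ex,(P[:,:2]-C)@ey]
lv=L(plane(f,[(313,280)],.07))[0]; tk=L(plane(f,[(366,276),(367,239),(369,201),(370,160),(371,117)],.04))
print("lever",lv,"ticks",tk.round(4)[:,1],"key",L(plane(f,[(157,70)],.058)))
if abs(lv[1]-tk[1,1])<.005:
    for r in push(robot,-.024,-.009): print(*r,end=" | ")
    f=robot.grab_frame("wrist");cv2.imwrite("pics/w3.png",f["image"][:,:,::-1])
```

```text
lever [ 0.02138596 -0.00464454] ticks [-0.0141  0.0019  0.0176  0.0337  0.0498] key [[-0.03000422  0.06403031]]
```

The lever measured mid-way between ticks 1 and 2, so that picture may have caught it on the crest. I look again before pushing.

Run:
```python
from plant import robot
from push import *
robot.sleep(.3)
f=robot.grab_frame("wrist")
s=robot.sense();print(s["t"],(s["tcp_pos"][:2]-C)@ey,s["wrist_force"])
print("expected rows, lever in notch1/crest/notch2:",proj(f,[W(.022,y,.07) for y in(-.0141,-.006,.0019)]).round(0).tolist())
cv2.imwrite("pics/w3.png",cv2.resize(f["image"][200:340,230:410,::-1],None,fx=4,fy=4))
```

```text
20.5333 -0.023983879509651862 [-0.11803111  0.12938964 -1.57319466]
expected rows, lever in notch1/crest/notch2: [[315.0, 305.0], [315.0, 283.0], [315.0, 261.0]]
```

View pics/w3.png

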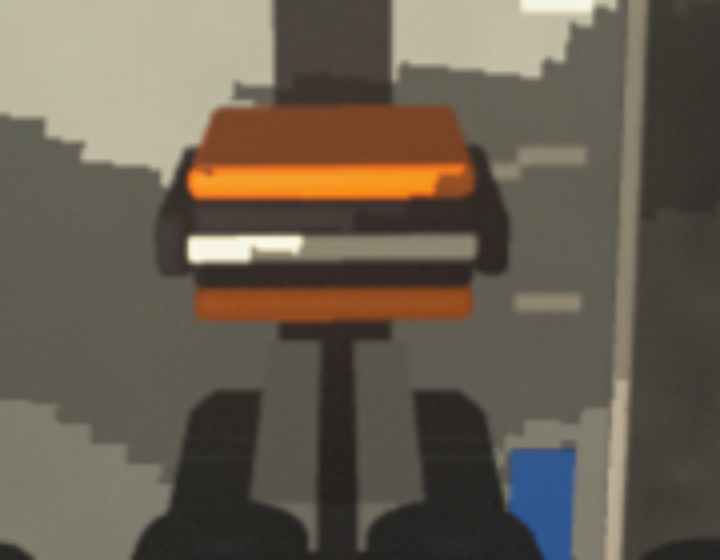

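The line is now at row 262, so the lever sits in notch 2 (expected 261). Crests are therefore at TCP ≈ -41, -25 and -9 mm. I push to -7 mm, wait, then check.

Run:
```python
from plant import robot
from push import *
for r in push(robot,-.024,-.007): print(*r,end=" | ")
robot.sleep(.4)
f=robot.grab_frame("wrist")
print("\nnotch2/3/4:",proj(f,[W(.022,y,.07) for y in(.0019,.0179,.0339)]).round(0).tolist(), robot.sense()["wrist_force"],robot.sense()["t"])
cv2.imwrite("pics/w4.png",cv2.resize(f["image"][200:340,230:410,::-1],None,fx=4,fy=4))
```

```text
-23 -22.9 0.0 20.78 | -22 -21.9 0.9 21.03 | -21 -20.9 -0.2 21.28 | -20 -19.9 -0.8 21.53 | -19 -18.9 0.2 21.78 | -18 -17.9 0.4 22.03 | -17 -16.9 -0.5 22.28 | -16 -16.3 -1.0 22.53 | -15 -15.8 -2.1 22.78 | -14 -15.2 -5.7 23.03 | -13 -13.5 -4.9 23.28 | -12 -11.2 -1.8 23.53 | -11 -9.9 0.2 23.78 | -10 -9.3 0.4 24.03 | -9 -8.6 -0.6 24.28 | -8 -7.8 0.0 24.53 | -7 -6.8 -0.4 24.78 | 
notch2/3/4: [[315.0, 308.0], [315.0, 264.0], [315.0, 217.0]] [-0.64188911  0.01432494  0.29714182] 25.2333
```

View pics/w4.png

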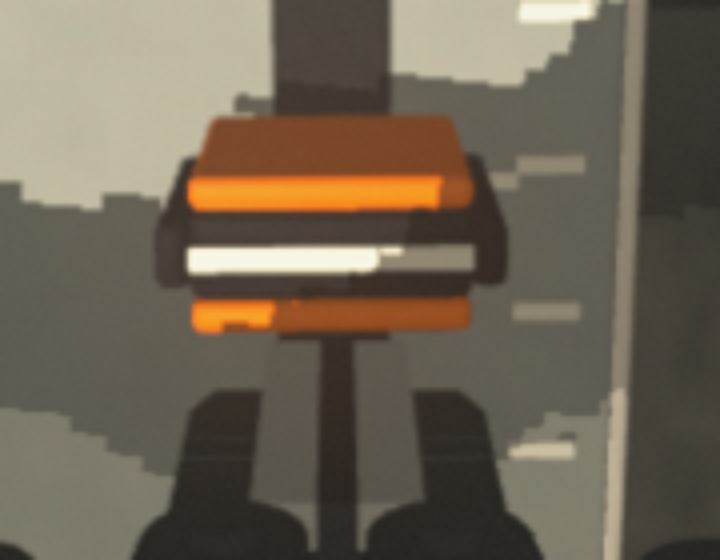

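The lever line is at row 265, against 264 expected for notch 3. It is in the third click and the finger is clear of it. Next I back off, lift and press the button.

Run:
```python
from plant import robot
from push import *
robot.move_straight(W(.022,-.022,.062),vel=.05)
robot.move_straight(W(.022,-.022,.14),vel=.1)
robot.move_straight(W(-.029,.064,.14),vel=.1)
robot.move_straight(W(-.029,.064,.078),vel=.08)
robot.sleep(.3); b=robot.sense()["wrist_force"][2]
z=.078
while z>.058:
    z-=.001; robot.move_straight(W(-.029,.064,z),vel=.02)
    s=robot.sense(); F=s["wrist_force"][2]-b; print(round(z,3),round(s["tcp_pos"][2],4),round(F,1),end=" | ")
    if F>12: break
robot.sleep(.3); print(robot.sense()["tcp_pos"][2],robot.sense()["wrist_force"])
robot.move_straight(W(-.029,.064,.16),vel=.1)
robot.move_straight(W(-.02,-.04,.2),vel=.15); robot.sleep(.3)
f=robot.grab_frame("wrist");cv2.imwrite("pics/w5.png",f["image"][:,:,::-1]);print(robot.sense()["t"])
print("notch2/3/4:",proj(f,[W(.022,y,.07) for y in(.0019,.0179,.0339)]).round(0).tolist())
```

```text
0.077 0.077 0.7 | 0.076 0.0759 -1.8 | 0.075 0.0749 0.3 | 0.074 0.0739 -0.1 | 0.073 0.0731 -0.2 | 0.072 0.0721 1.6 | 0.071 0.071 2.1 | 0.07 0.0701 3.4 | 0.069 0.0691 4.0 | 0.068 0.0681 4.2 | 0.067 0.0671 4.5 | 0.066 0.0669 13.5 | 0.06691679182790912 [-2.735901   -0.80730924 14.04040755]
34.625
notch2/3/4: [[377.0, 177.0], [378.0, 152.0], [379.0, 127.0]]
```

View pics/w5.png

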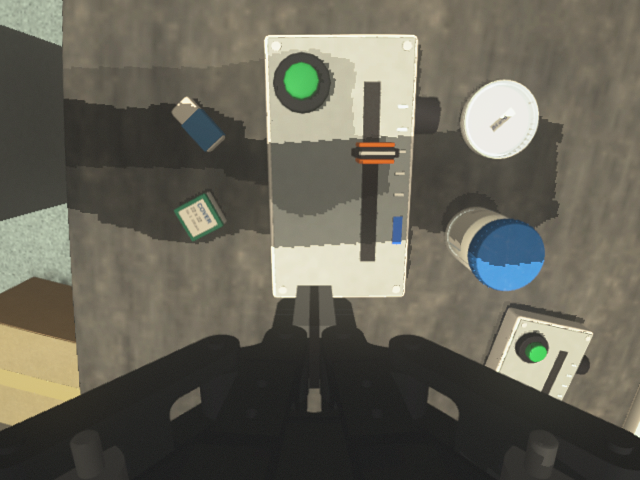

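The button travelled about 6 mm to a hard stop. The lever line at (377,153) is level with the third tick (expected row 152), the button is back up at (301,80), and the loose things stand where they were.

```bash
python3 -c "
from plant import robot
print(robot.close_job())"
```

```text
the job is handed in; nothing more can be done
None
```

The lever is in the third click, the green button was then pressed fully down, the hand is clear, and the job was handed in at about 35 s of robot time.

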